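# Fit the funnel bracket on the rod stand

## Robot

A 6-joint arm with a two-finger parallel gripper is mounted at the origin on the work surface. World frame = base frame: x ahead of the robot, y to its left, z up, the work surface at z = 0. Lengths are in m, angles in rad, forces in N, time in s.
With the tool pointing down it reaches from about 0.425 to 0.95 m from the base axis. Payload 3.5 kg.
Tool frame: the origin (TCP) lies at the very end of the fingers, on their centre line; the grasp point (between the pads) lies ctrl.grip_point_offset behind it (ctrl.grip_point_offset is the distance from the TCP to the grasp point, in m); z points along the fingers, y is the direction in which the jaws open and shut (so a half turn about z gives the same grasp; the last joint's range is limited). The gripper opens to 85 mm and grips with 20 to 120 N. Pads are 22 mm wide; open, the fingers measure 114 mm over their backs; the gripper's body (76 mm by 85 mm) begins 54 mm behind the grasp point. The pads swing forward as they close: fully open they stand 13 mm farther back than shut.
Start: joints at [-1.401, 0.286, 1.577, -0, 1.279, -0.15], TCP at [0.212, -0.641, 0.231] pointing down, gripper open.
Joint ranges: [-2.77, 2.77], [-0.9, 2.22], [0.21, 2.48], [-1.53, 4.67], [0.24, 2.81], [-2.84, 2.84]. Speed limits (rad/s): [2.79, 2.79, 3.14, 3.14, 3.14, 3.14].

## Interface

Orientations are given as a unit quaternion [x, y, z, w].
In Python, from plant import ctrl gives the robot as it stands.
- The arm moves only by the tool servo_tool, never from a script. Its argument "increments" is a list of rows, each a list of 5 numbers: the opening, from 0 (shut) to 1 (fully open), then the shift along the world's x, y, z in units of 40 mm (1.0 is 40 mm), then the turn about the world's z in units of 5 degrees (1.0 is 5 degrees). A call has exactly 10 rows; each row is the pose to reach, as a shift and turn from the pose measured when the call began; what a row does not reach only later rows make up. A row lasts 1/12 s, in which the tool goes at most 41.7 mm and 7.16 degrees, less where a joint would pass 70% of its speed; a pose out of reach is approached as far as the arm can. A call with a gripper value outside its range is refused whole. The fingers move at their own pace and stop on an object; "grip_force" is the grip in N (left out, the last holds). Time passes only in rows, so rows that repeat a pose let the fingers close, or fill a call up. It gives the time, the measured TCP pose, the force and the opening at its end, in the units of the state.
- ctrl.get_state(): the state, without advancing time (a new reading comes with each control period).
- ctrl.read_camera(name): name is "scene" or "top" or "wrist"; returns a dict with "frame" (480x640x3 uint8, red, green, blue), "K" (3x3 intrinsics, pixels), "extrinsics" (4x4, takes a point from camera to world coordinates). Camera axes: x right, y down, z forward; pixel columns grow to the right and rows downward; lengths in m; the calibration is good to about 2 mm. A picture is of the moment at which its call begins. There is no depth.
- ctrl.sign_off(): hands the job in, once; it reports no verdict.
Trained networks look in a picture, given as the dict that the camera call returned (one of the last four; its "shot" number tells which), for a name from the list of things; names that differ only in an ending like _2 or _b are one class to them, and where a whole thing is asked for, a point or a joint stands for the part that bears it (a point fixed in the world has none). Each returns a list of dicts, best first, with "conf" (0 to 1); they miss things now and then, are a little off and sometimes report something else, mostly with a low value. They report only what shows in the picture. A call takes as long as a camera call.
- ctrl.masks_of(picture, query): "region" (480x640 bool, what is visible of it) and "extent" ([left, top, right, bottom] in pixels, round what is visible of it).
- ctrl.landmark_of(picture, query): "centre" ([row, column] in pixels: a listed point, or the origin of a listed thing).
The state is a dict: "time": time; "qpos": joint angles; "dq": joint speeds; "joint_efforts": joint torques, N m; "eef_pos": TCP position; "tcp_rot": TCP orientation; "contact_force": force on the tool from outside, world axes, zero at the start; "wrist_torque": the same for the moment, N m; "opening": opening from 0.0 (shut) to 1.0 (fully open).
Only numpy, scipy, OpenCV 4.12 (cv2) and the standard library are available. Lean on these libraries where they do the work, as an engineer would, in place of code of your own. Each camera call takes 0.05 s, during which the arm holds its last target. There are 200 camera calls.

## Task

Fit the loose aluminium funnel bracket on the rod stand: pick it up by its grip fin, thread its bore over the rod and lower it, keeping it level, until it meets the index pin of the stop collar; then turn it about the rod, feeling gently, until the notch drops over the pin and the bracket lies flush on the collar, and let go. Never drop or force it, and leave the beaker and the wash bottle where they stand.

Things in the scene. Friction and masses are not known exactly. Their poses are not given: they have to be found in the camera images.
- grip (a point): Centre of the loose bracket's grip fin, where to grasp it: a plate 14 mm thick (y), 32 mm long (x), its top 53 mm above the bracket's underside, standing on a bar 26 mm wide and 10 mm thick. This point is 36 mm above the underside. Axes are the bracket's: x from the fin to the hub and on to the funnel ring, z up.
- bore (a point): Centre of the bracket's bore at its underside, 80 mm along x from the fin centre. Bore diameter 14.4 mm, through a hub 29 mm across and 36 mm high. Round the hub a flange 69 (x) by 60 (y) by 10 mm. The notch is an open slot 11 mm wide through the flange on its +y side, from 15 to 30 mm off the bore axis. Axes as for the grip.
- rod_top (a point): Top of the stand's upright 12 mm rod, 230 mm above the bench; its last 8 mm taper to 6 mm. Axes are the stand's, z up.
- seat (a point): Middle of the upper face of the stop collar, on the rod's axis, 90 mm above the bench. The collar is a dark steel disc 72 mm across, clamped fast, with one upright index pin 8 mm thick and 8 mm high, 23 mm from the rod's axis. Axes are the stand's, not the collar's: the pin lies in the stand's +y direction turned about the rod by an unreported angle from -50 to +50 degrees.
- bracket: The loose bracket, plain aluminium, about 0.22 kg and 213 mm long, lying flat; origin and axes as for the bore. Its funnel ring (74 mm across) is centred 80 mm along +x from the bore. It rests on the pin until the notch is over it (slack about 4 degrees each way), then can go down the last 8 mm on to the collar. Press it on the stand with less than 40 N.
- stand: The stand, fixed to the bench: base plate 200 x 150 x 12 mm, rod, collar and pin. Origin on the bench at the rod's axis, z up. With the notch over the pin the bracket's x axis is the stand's x axis turned by the pin's angle. A side force at the fin is some three times as large at the pin, as the fin stands further from the rod.
- beaker: Glass beaker, 60 mm across and 75 mm high, origin under its centre. A bystander.
- wash_bottle: White plastic bottle, 60 mm across and 150 mm high, origin under its centre. A bystander.

How it is judged:
On the way:
1. the bracket is threaded on the rod, above the collar (horizontal distance between bore and seat below 0.005 m and z of bore in the frame of seat between 0.015 and 0.125 m), for 0.1 s.
At the end, for the whole second after the job is handed in: The bracket is on the rod with the pin in its notch, its underside within 2.5 mm of the collar's face, bore within 3 mm of the rod's axis, within 0.05 rad of level, at rest and let go (z of bore in the frame of seat between -0.003 and 0.0025 m and horizontal distance between bore and seat below 0.003 m and angle between bore's own z axis and vertical below 0.05 rad and linear speed of bracket below 0.02 m/s); the robot touches nothing.
It fails at once if the bracket is pressed or dropped on the stand with 40 N or more (contact force between bracket and stand above 40 N).
It fails at once if the bracket is tilted by more than 0.25 rad (angle between bore's own z axis and vertical above 0.25 rad).
It fails at once if the beaker is moved by more than 15 mm (distance of beaker from where it was at the start of the episode above 0.015 m).
It fails at once if the wash bottle is moved by more than 15 mm (distance of wash_bottle from where it was at the start of the episode above 0.015 m).
It also fails if it takes over 72 s, if anything falls off the work surface, if the arm or the gripper's body presses on something with over 40 N, if the wrist force passes 120 N, or if a joint passes its speed limit or range.

## Working session

There is one attempt and no reset: what is moved stays moved. The work goes in short steps, Python scripts to look and compute and a tool call to move; the robot and the scene stay as the last step left them, time stands still between calls to the robot, and variables do not carry over. Pictures are saved under pics/ and viewed, about 8 in all and at most 12, crops included, and the job is handed in when it is done.

Besides the shell and the picture viewer there is one more tool, called after "Call:" as a command line: name --pt "numbers of a row" for each row, then --argument value for the rest. servo_tool: Moves the arm, as the interface text tells. Its arguments: {"type":"object","properties":{"increments":{"type":"array"},"grip_force":{"type":"number"}},"required":["increments"]}

```bash
mkdir -p pics
cat > h.py <<'E'
import numpy as np, cv2
from plant import ctrl
def proj(p,P):
    T=np.linalg.inv(p["extrinsics"]); c=T[:3,:3]@np.array(P,float)+T[:3,3]; u=np.array(p["K"])@c; return u[:2]/u[2]
def ray(p,rc):
    E=np.array(p["extrinsics"]); d=E[:3,:3]@np.linalg.inv(p["K"])@np.array([rc[1],rc[0],1.]); return E[:3,3],d
def atz(p,rc,z):
    o,d=ray(p,rc); return o+d*(z-o[2])/d[2]
def tri(obs):
    A=np.zeros((3,3));b=np.zeros(3)
    for p,rc in obs:
        o,d=ray(p,rc); d=d/np.linalg.norm(d); M=np.eye(3)-np.outer(d,d); A+=M;b+=M@o
    X=np.linalg.solve(A,b)
    return X,[np.round(proj(p,X)-np.array(rc)[::-1],1) for p,rc in obs]
def save(p,n): cv2.imwrite("pics/"+n,p["frame"][:,:,::-1])
E
python3 - <<'E'
from h import *
s=ctrl.get_state(); print(s['time'],s['eef_pos'],s['tcp_rot'],ctrl.grip_point_offset)
P={n:ctrl.read_camera(n) for n in("scene","top")}
for n in P: save(P[n],n+"0.png"); print(n,np.round(P[n]["extrinsics"],3).tolist())
Z=dict(grip=.036,bore=0,rod_top=.23,seat=.09,bracket=0,stand=0,beaker=0,wash_bottle=0)
for q in Z:
    obs=[]
    for n in P:
        l=ctrl.landmark_of(P[n],q)
        for d in l[:2]: print(q,n,d["conf"],np.round(d["centre"],1),np.round(atz(P[n],d["centre"],Z[q]),4)[:2])
        if l: obs.append((P[n],l[0]["centre"]))
    if len(obs)==2: print("  tri",tri(obs))
E
```

```text
0.0 [ 0.2121061  -0.64011964  0.22996506] [ 9.87242998e-01  1.59216600e-01 -1.54497557e-05 -1.15660836e-03] 0.0187
scene [[-0.626, 0.442, -0.643, 1.229], [0.78, 0.358, -0.513, 0.58], [0.004, -0.823, -0.568, 0.736], [0.0, 0.0, 0.0, 1.0]]
top [[-0.016, -0.992, 0.121, 0.447], [-1.0, 0.018, 0.02, 0.066], [-0.022, -0.121, -0.992, 1.346], [0.0, 0.0, 0.0, 1.0]]
grip scene 0.76 [218.7 237.4] [ 0.4803 -0.2819]
grip top 0.81 [286.1 512.8] [ 0.4816 -0.2872]
  tri (array([ 0.48013306, -0.28559097,  0.03494396]), [array([-1. , -0.2]), array([-0.8,  0.7])])
bore scene 0.67 [248.6 223. ] [ 0.5574 -0.2553]
bore top 0.61 [252.5 492.2] [ 0.5563 -0.2559]
bore top 0.3 [257.7 494.5] [ 0.5449 -0.2604]
  tri (array([ 0.55650047, -0.25624783, -0.00092057]), [array([0.1, 0. ]), array([ 0., -0.])])
rod_top scene 0.66 [226.1 348.3] [0.5834 0.1244]
rod_top top 0.92 [226.1 315.1] [0.5917 0.1193]
rod_top top 0.63 [233.2 320.3] [0.5784 0.1099]
  tri (array([0.58886327, 0.1228272 , 0.23249061]), [array([-2.6, -0.2]), array([-2. ,  1.4])])
seat scene 0.67 [289.1 340. ] [0.5919 0.1169]
seat top 0.57 [235.  318.8] [0.
[... 234 characters left out ...]
-0.26651974, -0.01987056]), [array([1.1, 0.2]), array([ 0.9, -0.8])])
stand scene 0.94 [325.4 343.3] [0.589  0.1255]
stand top 0.88 [239.4 320.8] [0.5919 0.118 ]
  tri (array([ 0.58980793,  0.12127299, -0.00144154]), [array([-2. , -0.2]), array([-1.5,  1. ])])
beaker scene 0.7 [322.4 183.3] [ 0.7821 -0.1271]
beaker top 0.87 [155.  430.3] [ 0.7767 -0.1289]
beaker top 0.25 [255.9 493. ] [ 0.5489 -0.2573]
  tri (array([ 0.77867954, -0.1304372 , -0.00461947]), [array([0.6, 0.1]), array([ 0.4, -0.4])])
wash_bottle scene 0.84 [344.1 507.4] [0.4339 0.3991]
wash_bottle top 0.91 [312.2 190.4] [0.4374 0.4045]
  tri (array([0.43811039, 0.4017359 , 0.0049379 ]), [array([0.9, 0. ]), array([ 0.7, -0.3])])
```

View pics/scene0.png

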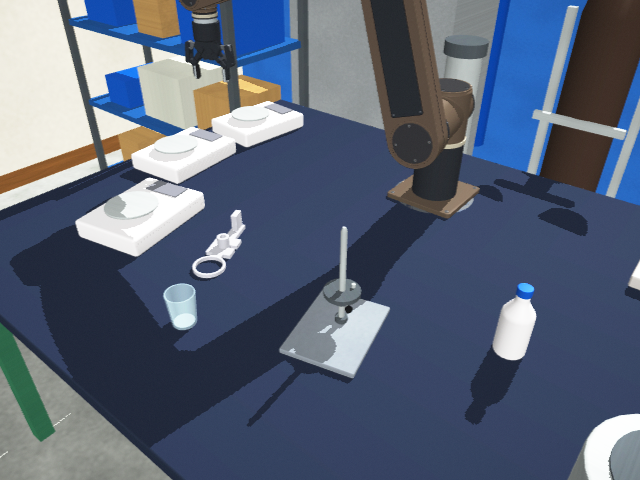

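View pics/top0.png

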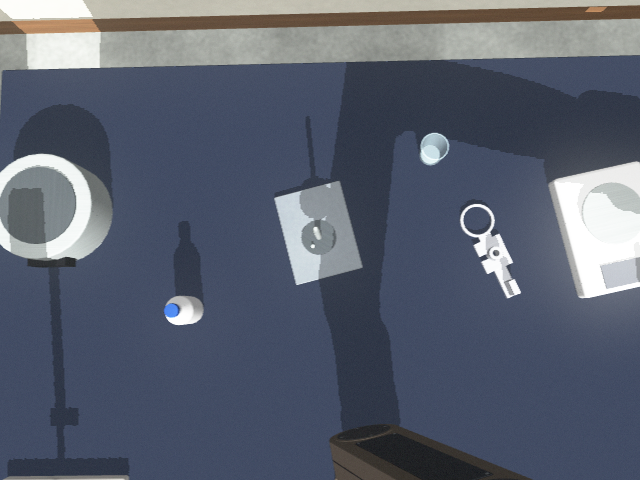

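The pictures show the bracket near top (495,252), fin at (513,290), and the collar at top (319,237). The pin is near top (312,246) and scene (353,286). I'll crop in on the pin and meanwhile move the arm over the fin.

Run:
```python
import cv2,numpy as np
a=cv2.imread("pics/scene0.png")[255:315,300:380];b=cv2.imread("pics/top0.png")[205:265,280:360]
f=lambda i:cv2.resize(i,(400*1,300),interpolation=cv2.INTER_CUBIC)
cv2.imwrite("pics/crop.png",np.hstack([f(a),f(b)]))
```

```text
(no output)
```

View pics/crop.png

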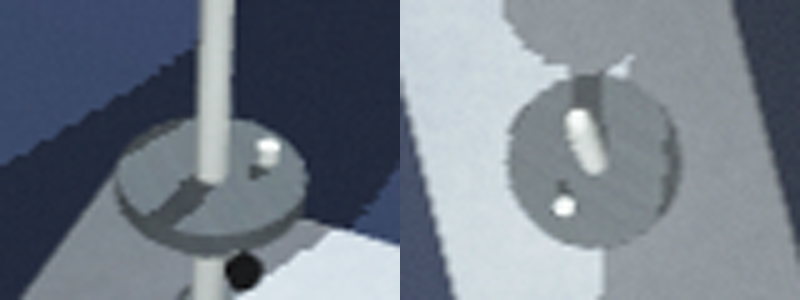

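Call:
servo_tool --pt "1 0.6 0.8 0 0.1" --pt "1 1.2 1.6 0 0.2" --pt "1 1.8 2.4 0 0.3" --pt "1 2.4 3.2 0 0.4" --pt "1 3.0 4.0 0 0.5" --pt "1 3.6 4.8 0 0.6" --pt "1 4.2 5.6 0 0.7" --pt "1 4.8 6.4 0 0.7" --pt "1 5.4 7.2 0 0.7" --pt "1 6.0 8.0 0 0.7"

```text
time: 1.73
eef_pos: [0.4531, -0.319, 0.2317]
tcp_rot: [0.982, 0.189, 0.0, 0.0]
contact_force: [0.7, -0.4, 0.2]
opening: 0.999
```

The crop shows the pin's top at scene (353.6,284) and top (312.8,245.8).

Run:
```python
from h import *
P={n:ctrl.read_camera(n) for n in("scene","top","wrist")}
pin=[(P["scene"],(284.0,353.6)),(P["top"],(245.8,312.8))]
for p,rc in pin: print("pin",atz(p,rc,.098))
print(tri(pin), "collar top view",atz(P["top"],(237.2,318.2),.09))
w=P["wrist"]; save(w,"w1.png")
o=[]
for q,z in(("grip",.036),("bore",0.0)):
    for n in P:
        for d in ctrl.landmark_of(P[n],q)[:1]: print(q,n,d["conf"],np.round(d["centre"]),np.round(atz(P[n],d["centre"],z),4))
```

```text
pin [0.57157885 0.1334487  0.098     ]
pin [0.56844753 0.1306985  0.098     ]
(array([0.5685905 , 0.13108661, 0.09495669]), [array([-0.1, -0. ]), array([-0.1,  0.1])]) collar top view [0.58678307 0.11979089 0.09      ]
grip top 0.7 [286. 511.] [ 0.4821 -0.2832  0.036 ]
grip wrist 0.81 [173. 305.] [ 0.4771 -0.2878  0.036 ]
bore scene 0.64 [246. 222.] [ 0.5497 -0.2664  0.    ]
bore top 0.57 [254. 491.] [ 0.554  -0.2541  0.    ]
bore wrist 0.81 [ 76. 303.] [ 0.5531 -0.255   0.    ]
```

View pics/w1.png

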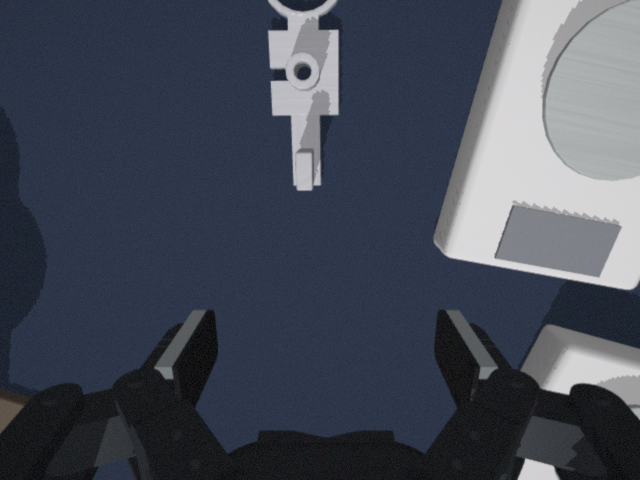

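The wrist view shows the hub hole at (303,71), the fin's top face around (304,168), and the notch on the left, which is +y. Next I'll refine the bracket's yaw from this frame.

Run:
```python
from h import *
w=ctrl.read_camera("wrist"); s=ctrl.get_state(); print(s["eef_pos"],s["tcp_rot"])
a=atz(w,(71,303),.036); b=atz(w,(168,304.5),.053); print(a,b,np.linalg.norm((a-b)[:2]),np.degrees(np.arctan2(a[1]-b[1],a[0]-b[0])))
q=s["tcp_rot"]; print("tool x ang",2*np.degrees(np.arctan2(q[1],q[0])))
g=cv2.cvtColor(w["frame"],cv2.COLOR_RGB2GRAY); print(g[145:195:2,304].tolist(), g[165,285:325].tolist())
```

```text
[ 0.45152408 -0.32191737  0.23130772] [ 9.82122648e-01  1.88242129e-01 -5.97662773e-05  2.37958659e-05]
[ 0.55098398 -0.26323986  0.036     ] [ 0.47995466 -0.29231166  0.053     ] 0.07674851000470524 22.258942421512298
tool x ang 21.70042927921519
[111, 180, 187, 188, 189, 188, 188, 187, 189, 192, 191, 190, 188, 185, 190, 191, 192, 189, 187, 169, 62, 55, 56, 49, 55] [59, 52, 76, 153, 183, 174, 180, 190, 192, 190, 190, 191, 189, 190, 188, 190, 192, 191, 190, 191, 182, 159, 104, 88, 119, 136, 144, 153, 179, 183, 164, 92, 45, 47, 49, 56, 56, 55, 53, 54]
```

Call:
servo_tool --pt "1 0.33 0.4 0 0.1" --pt "1 0.66 0.8 -0.5 0.1" --pt "1 0.66 0.8 -1.4 0.1" --pt "1 0.66 0.8 -2.3 0.1" --pt "1 0.66 0.8 -3.0 0.1" --pt "1 0.66 0.8 -3.5 0.1" --pt "1 0.66 0.8 -3.5 0.1" --pt "1 0.66 0.8 -3.5 0.1" --pt "1 0.66 0.8 -3.5 0.1" --pt "1 0.66 0.8 -3.5 0.1"

```text
time: 3.07
eef_pos: [0.4791, -0.2914, 0.0938]
tcp_rot: [0.981, 0.192, 0.001, 0.002]
contact_force: [-0.0, -0.1, 0.7]
opening: 0.999
```

Run:
```python
from h import *
w=ctrl.read_camera("wrist"); s=ctrl.get_state(); print(s["eef_pos"],s["contact_force"])
save(w,"w2.png")
for q,z in(("grip",.036),("bore",0.0)):
    for d in ctrl.landmark_of(w,q)[:2]: print(q,d["conf"],np.round(d["centre"]),np.round(atz(w,d["centre"],z),4))
print(proj(w,list(s["eef_pos"][:2])+[.036]))
```

```text
[ 0.47905516 -0.29121791  0.0936865 ] [-0.16402315 -0.87313084 -0.15366273]
grip 0.79 [262. 318.] [ 0.4779 -0.2884  0.036 ]
bore 0.55 [111. 314.] [ 0.5533 -0.255   0.    ]
[323.83854828 262.52647309]
```

View pics/w2.png

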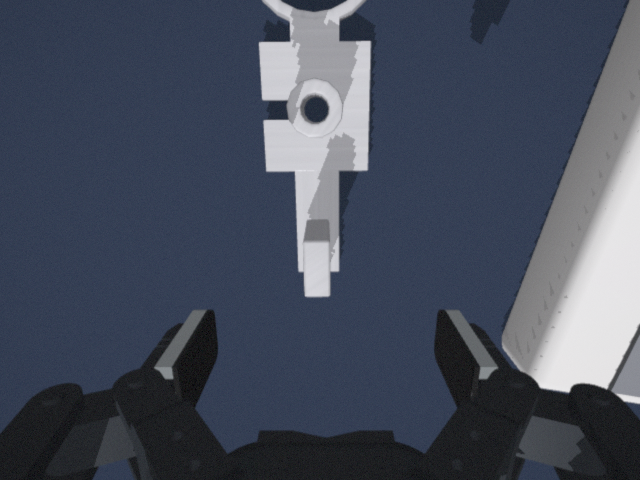

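Fin top is at (316,268) and the hub at (315,109), so everything is centred. Going down to grip.

Call:
servo_tool --pt "1 -0.02 0.05 -0.6 0" --pt "1 -0.02 0.05 -1.2 0" --pt "1 -0.02 0.05 -1.7 0" --pt "1 -0.02 0.05 -1.9 0" --pt "1 -0.02 0.05 -1.9 0" --pt "1 -0.02 0.05 -1.9 0" --pt "0.5 -0.02 0.05 -1.9 0" --pt "0.2 -0.02 0.05 -1.9 0" --pt "0 -0.02 0.05 -1.9 0" --pt "0 -0.02 0.05 -1.9 0" --grip_force 100

```text
time: 4.05
eef_pos: [0.4785, -0.2892, 0.0181]
tcp_rot: [0.981, 0.192, 0.001, 0.002]
contact_force: [0.0, -0.2, -0.4]
opening: 0.448
```

Call:
servo_tool --pt "0 0 0 0 0" --pt "0 0 0 0 0" --pt "0 0 0 0 0" --pt "0 0 0 0 0" --pt "0 0 0 0.1 0" --pt "0 0 0 0.2 0" --pt "0 0 0 0.3 0" --pt "0 0 0 0.4 0" --pt "0 0 0 0.5 0" --pt "0 0 0 0.5 0"

```text
time: 4.88
eef_pos: [0.4789, -0.2896, 0.0391]
tcp_rot: [0.981, 0.192, 0.002, 0.003]
contact_force: [-0.7, -0.2, -1.5]
opening: 0.148
```

Call:
servo_tool --pt "0 0 0 0.4 0" --pt "0 0 0 1.0 0" --pt "0 0 0 1.7 0" --pt "0 0 0 2.4 0" --pt "0 0 0 3.1 0" --pt "0 0 0 3.8 0" --pt "0 0 0 4.5 0" --pt "0 0 0 5.2 0" --pt "0 0 0 5.8 0" --pt "0 0 0 6.25 0"

```text
time: 5.72
eef_pos: [0.4793, -0.2899, 0.292]
tcp_rot: [0.981, 0.193, 0.003, 0.004]
contact_force: [-0.1, -0.9, -0.9]
opening: 0.143
```

Run:
```python
from h import *
s=ctrl.get_state(); print(s["eef_pos"],s["contact_force"],s["wrist_torque"],s["qpos"])
P={n:ctrl.read_camera(n) for n in("wrist","scene","top")}
save(P["wrist"],"w3.png")
e=s["eef_pos"]
for q,z in(("grip",e[2]+.0187),("bore",e[2]-.0173)):
    obs=[]
    for n in P:
      for d in ctrl.landmark_of(P[n],q)[:1]: print(q,n,d["conf"],np.round(d["centre"]),np.round(atz(P[n],d["centre"],z)-e,4)); obs.append((P[n],d["centre"]))
    if len(obs)>1: X,r=tri(obs); print(" tri rel",X-e,r)
```

```text
[ 0.47926899 -0.28986751  0.29196301] [-0.11893073 -0.93748259 -0.93918189] [-0.0707163   0.1221105  -0.07223536] [-7.24973977e-01 -1.46817861e-02  1.79999944e+00 -2.45818623e-04
  1.34637378e+00  4.58401253e-01]
grip scene 0.78 [110. 226.] [-0.0044  0.0001  0.0187]
grip top 0.67 [276. 556.] [0.0101 0.0048 0.0187]
 tri rel [0.00773529 0.00946506 0.02520372] [array([-1.5, -0.3]), array([-1.4,  1.3])]
bore wrist 0.89 [111. 322.] [ 0.0753  0.0312 -0.0173]
bore scene 0.58 [139. 211.] [ 0.0709  0.0297 -0.0173]
bore top 0.58 [238. 528.] [ 0.0782  0.0361 -0.0173]
 tri rel [ 0.07607709  0.03419832 -0.01507496] [array([-6.3, -5. ]), array([-0.6,  0.3]), array([1.5, 1. ])]
```

View pics/w3.png

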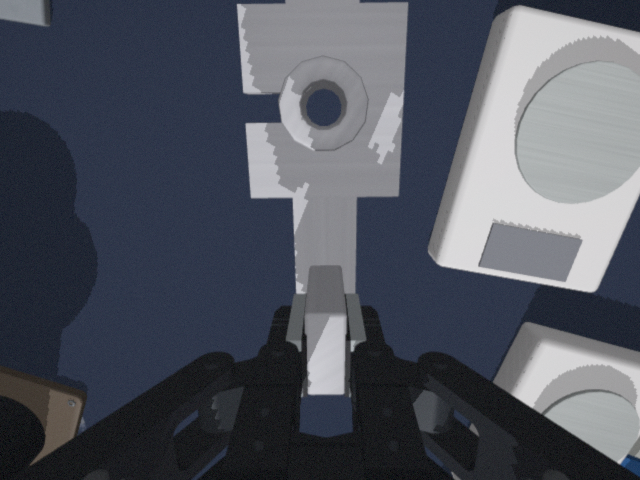

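The bracket is held level, with its bore at (323,105), 81.5 mm from the TCP. I'll carry it beside the rod at the turned yaw.

Call:
servo_tool --pt "0 0.15 0.4 0 0.3" --pt "0 0.4 1.1 0 0.9" --pt "0 0.7 2.0 0 1.6" --pt "0 1.05 2.9 0 2.3" --pt "0 1.4 3.9 0 3.1" --pt "0 1.75 4.9 0 3.9" --pt "0 2.1 5.8 0 4.6" --pt "0 2.4 6.7 0 5.3" --pt "0 2.65 7.35 0 5.8" --pt "0 2.75 7.7 0 6.0"

```text
time: 7.0
eef_pos: [0.5887, 0.0224, 0.2858]
tcp_rot: [0.897, 0.442, 0.001, 0.0]
contact_force: [-1.0, 0.6, -2.0]
opening: 0.151
```

Call:
servo_tool --pt "0 0 0 0 0" --pt "0 0 0 0 0" --pt "0 0 0 0 0" --pt "0 0 0 0 0" --pt "0 0 0 0 0" --pt "0 0 0 0 0" --pt "0 0 0 0 0" --pt "0 0 0 0 0" --pt "0 0 0 0 0" --pt "0 0 0 0 0"

```text
time: 7.83
eef_pos: [0.5887, 0.0222, 0.2858]
tcp_rot: [0.897, 0.442, 0.001, 0.0]
contact_force: [0.1, -0.1, -2.3]
opening: 0.15
```

```bash
cat > m.py <<'E'
from h import *
import sys
s=ctrl.get_state(); e=s["eef_pos"]; q=s["tcp_rot"]
print(s["time"],e,q,"F",s["contact_force"],"yaw",2*np.degrees(np.arctan2(q[1],q[0])))
w=ctrl.read_camera("wrist"); save(w,sys.argv[1])
for n,z in(("bore",e[2]-.0173),("rod_top",.23),("seat",.09),("stand",0)):
    for d in ctrl.landmark_of(w,n)[:2]: 
        X=atz(w,d["centre"],z); print(n,round(d["conf"],2),np.round(d["centre"]),np.round(X,4),np.round(X-e,4))
E
python3 m.py w4.png
```

```text
7.8333 [0.58868772 0.02224591 0.28581537] [8.96999153e-01 4.42031304e-01 9.15146753e-04 8.49652669e-05] F [ 0.13154773 -0.13102852 -2.33205447] yaw 52.46714050875607
bore 0.82 [110. 324.] [0.6381 0.0868 0.2685] [ 0.0494  0.0646 -0.0173]
rod_top 0.73 [118. 205.] [0.5891 0.1204 0.23  ] [ 0.0004  0.0982 -0.0558]
seat 0.91 [122. 254.] [0.5858 0.1175 0.09  ] [-0.0029  0.0952 -0.1958]
stand 0.8 [116. 267.] [0.5873 0.1226 0.    ] [-0.0014  0.1004 -0.2858]
```

View pics/w4.png

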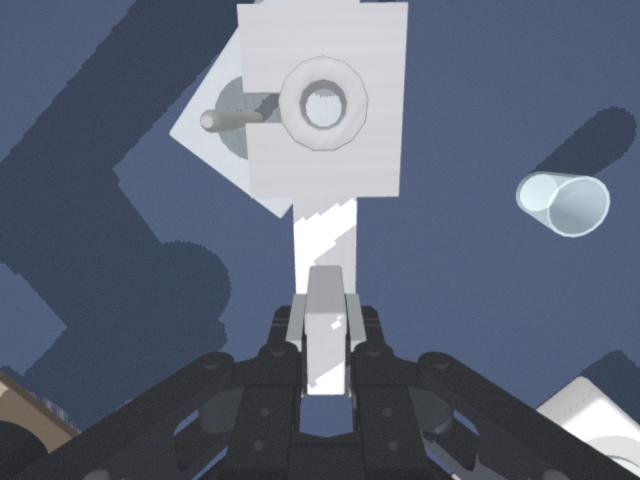

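Rod tip is at (206,121) and the hub ring at (323,104). The bore can be seen through, so the rod tip should show through it once aligned. Shifting over the rod.

Call:
servo_tool --pt "0 -0.2 0.14 0 0" --pt "0 -0.5 0.34 0 0" --pt "0 -0.8 0.54 0 0" --pt "0 -1.05 0.71 0 0" --pt "0 -1.22 0.82 0 0" --pt "0 -1.22 0.82 -0.2 0" --pt "0 -1.22 0.82 -0.4 0" --pt "0 -1.22 0.82 -0.6 0" --pt "0 -1.22 0.82 -0.6 0" --pt "0 -1.22 0.82 -0.6 0"

```text
time: 8.92
eef_pos: [0.5396, 0.055, 0.2602]
tcp_rot: [0.897, 0.442, -0.0, -0.001]
contact_force: [0.3, 0.3, -2.2]
opening: 0.151
```

```bash
python3 m.py w5.png
python3 - <<'E'
import cv2,numpy as np
from h import *
w=cv2.imread("pics/w5.png")[45:165,263:383]
p=ctrl.read_camera("scene"); X=proj(p,(.59,.119,.24)).astype(int); print(X)
s=p["frame"][X[1]-50:X[1]+50,X[0]-50:X[0]+50,::-1]
f=lambda i:cv2.resize(i,(400,400),interpolation=cv2.INTER_CUBIC)
cv2.imwrite("pics/c5.png",np.hstack([f(w),f(s)]))
E
```

```text
8.9167 [0.53958981 0.05496442 0.26017712] [ 8.97027456e-01  4.41974259e-01 -3.21381080e-04 -6.27719523e-04] F [ 0.27284016  0.33413183 -2.18720952] yaw 52.459843261955456
bore 0.65 [113. 325.] [0.5889 0.1185 0.2429] [ 0.0493  0.0635 -0.0173]
rod_top 0.71 [111. 324.] [0.589  0.1193 0.23  ] [ 0.0494  0.0643 -0.0302]
seat 0.76 [115. 324.] [0.5877 0.1182 0.09  ] [ 0.0481  0.0632 -0.1702]
stand 0.86 [112. 325.] [0.5893 0.1201 0.    ] [ 0.0497  0.0651 -0.2602]
stand 0.5 [107. 326.] [0.5937 0.1233 0.    ] [ 0.0541  0.0683 -0.2602]
[343 221]
```

View pics/c5.png

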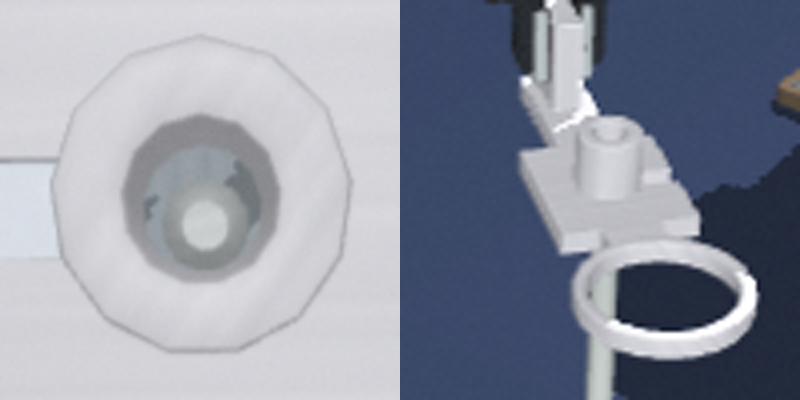

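Through the bore (crop left), the rod tip shows at crop (206,225) against the bore axis at about (204,209). It sits about 2 mm toward the fin, so I'll shift the bracket that way and start lowering.

Call:
servo_tool --pt "0 -0.03 -0.04 0 0" --pt "0 -0.03 -0.04 -0.1 0" --pt "0 -0.03 -0.04 -0.2 0" --pt "0 -0.03 -0.04 -0.3 0" --pt "0 -0.03 -0.04 -0.4 0" --pt "0 -0.03 -0.04 -0.45 0" --pt "0 -0.03 -0.04 -0.5 0" --pt "0 -0.03 -0.04 -0.55 0" --pt "0 -0.03 -0.04 -0.55 0" --pt "0 -0.03 -0.04 -0.55 0"

```text
time: 10.05
eef_pos: [0.539, 0.0536, 0.2401]
tcp_rot: [0.897, 0.442, 0.001, 0.0]
contact_force: [0.2, 0.4, -1.7]
opening: 0.151
```

```bash
python3 m.py w6.png
python3 - <<'E'
import cv2,numpy as np
from h import *
w=cv2.imread("pics/w6.png")[45:165,263:383]
p=ctrl.read_camera("scene"); X=proj(p,(.59,.119,.22)).astype(int)
s=p["frame"][X[1]-50:X[1]+50,X[0]-50:X[0]+50,::-1]
f=lambda i:cv2.resize(i,(400,400),interpolation=cv2.INTER_CUBIC)
cv2.imwrite("pics/c6.png",np.hstack([f(w),f(s)]))
E
```

```text
10.05 [0.53904109 0.05355364 0.24012621] [8.96939523e-01 4.42151638e-01 1.17081201e-03 2.23205269e-04] F [ 0.23056817  0.42391966 -1.72611025] yaw 52.48252988203742
bore 0.92 [110. 321.] [0.5879 0.1187 0.2228] [ 0.0488  0.0652 -0.0173]
rod_top 0.69 [109. 323.] [0.5885 0.1185 0.23  ] [ 0.0494  0.065  -0.0101]
rod_top 0.63 [108. 324.] [0.5891 0.1185 0.23  ] [ 0.0501  0.0649 -0.0101]
seat 0.76 [113. 322.] [0.5871 0.1189 0.09  ] [ 0.048   0.0653 -0.1501]
stand 0.71 [109. 323.] [0.5901 0.1221 0.    ] [ 0.051   0.0685 -0.2401]
stand 0.69 [112. 322.] [0.5882 0.1205 0.    ] [ 0.0491  0.067  -0.2401]
```

View pics/c6.png

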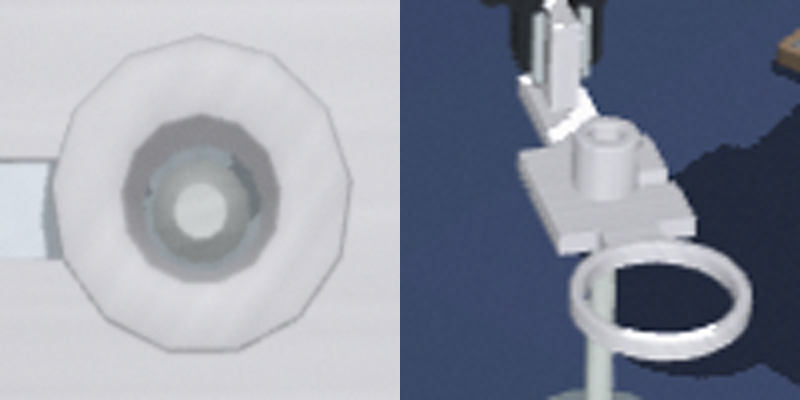

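Rod tip is centred in the bore at crop (201,211), and no contact force has built up. Lowering on in stages.

Call:
servo_tool --pt "0 0 0 -0.1 0" --pt "0 0 0 -0.2 0" --pt "0 0 0 -0.3 0" --pt "0 0 0 -0.4 0" --pt "0 0 0 -0.5 0" --pt "0 0 0 -0.6 0" --pt "0 0 0 -0.7 0" --pt "0 0 0 -0.8 0" --pt "0 0 0 -0.8 0" --pt "0 0 0 -0.8 0"

```text
time: 11.18
eef_pos: [0.539, 0.0535, 0.208]
tcp_rot: [0.897, 0.442, 0.001, 0.0]
contact_force: [0.2, -1.0, -1.3]
opening: 0.147
```

Call:
servo_tool --pt "0 0 0 -0.15 0" --pt "0 0 0 -0.3 0" --pt "0 0 0 -0.45 0" --pt "0 0 0 -0.6 0" --pt "0 0 0 -0.75 0" --pt "0 0 0 -0.9 0" --pt "0 0 0 -1.05 0" --pt "0 0 0 -1.2 0" --pt "0 0 0 -1.2 0" --pt "0 0 0 -1.2 0"

```text
time: 12.02
eef_pos: [0.5387, 0.0535, 0.1594]
tcp_rot: [0.897, 0.442, 0.001, -0.0]
contact_force: [0.2, 0.0, -2.0]
opening: 0.153
```

Run:
```python
from h import *
s=ctrl.get_state(); print(s["eef_pos"],s["contact_force"],s["wrist_torque"])
p=ctrl.read_camera("wrist"); save(p,"w7.png")
w=p["frame"][0:210,223:433,::-1]
q=ctrl.read_camera("scene"); X=proj(q,(.59,.119,.13)).astype(int)
t=q["frame"][X[1]-50:X[1]+50,X[0]-50:X[0]+50,::-1]
f=lambda i:cv2.resize(i,(400,400),interpolation=cv2.INTER_CUBIC)
cv2.imwrite("pics/c7.png",np.hstack([f(w),f(t)]))
```

```text
[0.53868244 0.05354459 0.15943996] [ 0.16546724  0.0441643  -1.96707101] [-0.04243043  0.01880677  0.02765662]
```

View pics/c7.png

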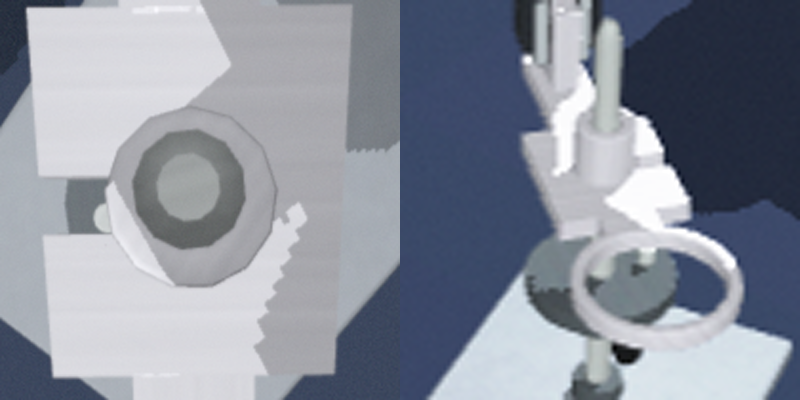

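The pin shows in the notch window at crop (107,218). Next: its angle from the wrist camera.

Run:
```python
from h import *
s=ctrl.get_state(); q=s["tcp_rot"]; p=ctrl.read_camera("wrist")
X=atz(p,(114.5,279.2),.098); print(X)
for c in((.5885,.1187),(.588,.1187),(.589,.1195)):
    d=X[:2]-c; print(np.hypot(*d),np.degrees(np.arctan2(d[1],d[0]))-90)
print("yaw",2*np.degrees(np.arctan2(q[1],q[0])))
b=atz(p,(98,322),.1594+.0187); print("hub top",b, b-s["eef_pos"])
# notch centre at flange top
n=atz(p,(206*210/400,223+75*210/400),s["eef_pos"][2]-.0073); d=n-b; print(n,np.hypot(*d[:2]),np.degrees(np.arctan2(d[1],d[0]))-90)
```

```text
[0.56956472 0.13096411 0.098     ]
0.02255999001077105 57.06943289783845
0.02214199344451831 56.36606248400787
0.022564481885740076 59.465297217937064
yaw 52.47709567161561
hub top [0.59034917 0.12085312 0.1781    ] [0.05107318 0.06733816 0.0177219 ]
[0.57088075 0.13261432 0.1530781 ] 0.02274522302775816 58.86312130111864
```

Call:
servo_tool --pt "0 0.03 -0.02 -0.1 0.2" --pt "0 0.06 -0.04 -0.2 0.4" --pt "0 0.09 -0.06 -0.3 0.6" --pt "0 0.115 -0.083 -0.4 0.8" --pt "0 0.115 -0.083 -0.5 0.8" --pt "0 0.115 -0.083 -0.6 0.8" --pt "0 0.115 -0.083 -0.7 0.8" --pt "0 0.115 -0.083 -0.8 0.8" --pt "0 0.115 -0.083 -0.9 0.8" --pt "0 0.115 -0.083 -0.9 0.8"

```text
time: 13.0
eef_pos: [0.5433, 0.0503, 0.1234]
tcp_rot: [0.881, 0.473, 0.001, -0.0]
contact_force: [-1.1, 0.2, -2.3]
opening: 0.15
```

```bash
python3 -c "
from h import *
s=ctrl.get_state(); print(s['eef_pos'],s['tcp_rot'],s['contact_force'],s['wrist_torque'])"
```

```text
[0.54325591 0.05026284 0.12336437] [ 8.80976708e-01  4.73159073e-01  7.15725668e-04 -1.41242434e-04] [-1.07190171  0.20441683 -2.31271847] [-0.18095496  0.05823477  0.00250002]
```

Call:
servo_tool --pt "0 0 0 -0.04 0" --pt "0 0 0 -0.08 0" --pt "0 0 0 -0.12 0" --pt "0 0 0 -0.16 0" --pt "0 0 0 -0.19 0" --pt "0 0 0 -0.22 0" --pt "0 0 0 -0.24 0" --pt "0 0 0 -0.26 0" --pt "0 0 0 -0.26 0" --pt "0 0 0 -0.26 0"

```text
time: 13.83
eef_pos: [0.5433, 0.0503, 0.113]
tcp_rot: [0.881, 0.473, 0.001, -0.0]
contact_force: [0.6, -0.7, -1.2]
opening: 0.147
```

Call:
servo_tool --pt "0 0 0 -0.02 0" --pt "0 0 0 -0.04 0" --pt "0 0 0 -0.06 0" --pt "0 0 0 -0.07 0" --pt "0 0 0 -0.07 0" --pt "0 0 0 -0.07 0" --pt "0 0 0 -0.07 0" --pt "0 0 0 -0.07 0" --pt "0 0 0 -0.07 0" --pt "0 0 0 -0.07 0"

```text
time: 14.67
eef_pos: [0.5433, 0.0503, 0.1102]
tcp_rot: [0.881, 0.473, 0.001, -0.0]
contact_force: [-0.1, 0.2, -2.4]
opening: 0.15
```

Call:
servo_tool --pt "0 0 0 -0.01 0" --pt "0 0 0 -0.02 0" --pt "0 0 0 -0.03 0" --pt "0 0 0 -0.04 0" --pt "0 0 0 -0.05 0" --pt "0 0 0 -0.05 0" --pt "0 0 0 -0.05 0" --pt "0 0 0 -0.05 0" --pt "0 0 0 -0.05 0" --pt "0 0 0 -0.05 0"

```text
time: 15.5
eef_pos: [0.5436, 0.0502, 0.1088]
tcp_rot: [0.881, 0.473, 0.001, 0.0]
contact_force: [-2.8, -1.1, 5.7]
opening: 0.152
```

Contact is about 8 N at an underside height of about 90.7 mm, which suggests the collar face. I'll check by camera before releasing.

Run:
```python
from h import *
s=ctrl.get_state(); print(s["eef_pos"],s["contact_force"],s["wrist_torque"])
p=ctrl.read_camera("wrist")
w=p["frame"][0:210,223:433,::-1]
q=ctrl.read_camera("scene"); X=proj(q,(.59,.119,.10)).astype(int)
t=q["frame"][X[1]-35:X[1]+35,X[0]-35:X[0]+35,::-1]
f=lambda i:cv2.resize(i,(400,400),interpolation=cv2.INTER_CUBIC)
cv2.imwrite("pics/c8.png",np.hstack([f(w),f(t)]))
```

```text
[0.54355377 0.0501805  0.10882765] [-2.80996303 -1.12425992  5.70394745] [0.01076375 0.43211688 0.13471461]
```

View pics/c8.png

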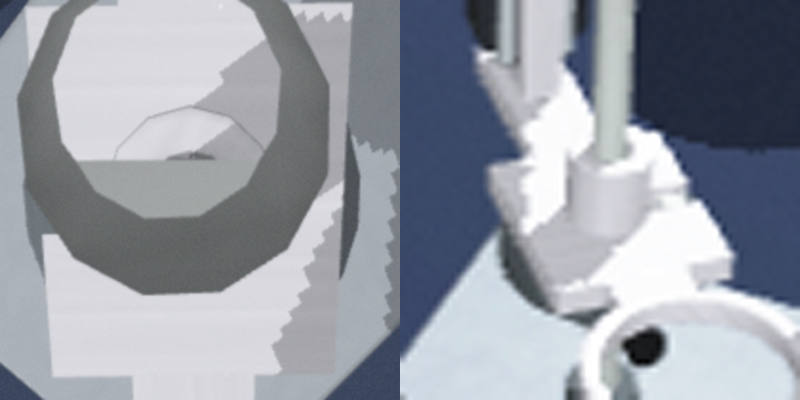

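The scene crop shows the flange lying on the collar. Time to release, then retreat straight up.

Call:
servo_tool --pt "0.25 0 0 0 0" --pt "0.35 0 0 0 0" --pt "0.45 0 0 0 0" --pt "0.5 0 0 0 0" --pt "0.5 0 0 0 0" --pt "0.5 0 0 0 0" --pt "0.5 0 0 0 0" --pt "0.5 0 0 0 0" --pt "0.5 0 0 0 0" --pt "0.5 0 0 0 0"

```text
time: 16.43
eef_pos: [0.5436, 0.0502, 0.1088]
tcp_rot: [0.881, 0.473, 0.001, 0.0]
contact_force: [0.9, -0.0, 0.0]
opening: 0.501
```

Call:
servo_tool --pt "0.5 0 0 0.1 0" --pt "0.5 0 0 0.3 0" --pt "0.5 0 0 0.6 0" --pt "0.5 0 0 1.0 0" --pt "0.5 0 0 1.5 0" --pt "0.5 0 0 2.2 0" --pt "0.5 0 0 3.0 0" --pt "0.5 0 0 3.8 0" --pt "0.5 0 0 4.5 0" --pt "0.5 0 0 4.5 0"

```text
time: 17.27
eef_pos: [0.5467, 0.05, 0.2987]
tcp_rot: [0.881, 0.473, 0.007, 0.004]
contact_force: [0.6, -0.6, 1.8]
opening: 0.499
```

Run:
```python
from h import *
s=ctrl.get_state(); print(s["eef_pos"],s["contact_force"])
P={n:ctrl.read_camera(n) for n in("wrist","scene")}
for n,p in P.items():
    for k,z in (("bore",.09),("grip",.126)):
        for d in ctrl.landmark_of(p,k)[:1]: print(n,k,d["conf"],np.round(atz(p,d["centre"],z),4))
q=P["scene"]; X=proj(q,(.59,.119,.10)).astype(int)
t=q["frame"][X[1]-50:X[1]+50,X[0]-50:X[0]+50,::-1]
w=P["wrist"]["frame"][:,80:560,::-1]
f=lambda i:cv2.resize(i,(400,400),interpolation=cv2.INTER_CUBIC)
cv2.imwrite("pics/c9.png",np.hstack([f(w),f(t)]))
```

```text
[0.54673375 0.04997584 0.29869404] [ 0.61204353 -0.58808097  1.77195913]
wrist bore 0.76 [0.5888 0.1169 0.09  ]
wrist grip 0.65 [0.5411 0.0512 0.126 ]
scene grip 0.97 [0.5461 0.0593 0.126 ]
```

View pics/c9.png

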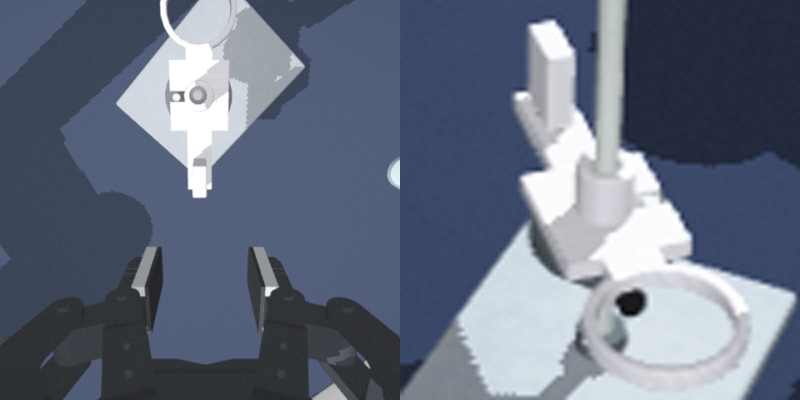

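The pin is in the notch at (177,96), the bracket looks flush and level, and the gripper is clear. Handing in.

```bash
python3 -c "
from plant import ctrl
print(ctrl.sign_off())"
```

```text
the job is handed in; nothing more can be done
None
```

The bracket is on the stand with the pin in its notch, lying flush on the collar, and it has been let go. The job was handed in at about 17.5 s of the 72 s allowed, and no verdict was reported.

**How it went:** I gripped the bracket by its fin at 100 N and lined the bore up with the rod tip by looking through it with the wrist camera. I then threaded it and lowered it, keeping it level. I found the pin's direction with the wrist camera and turned the bracket about 4° before it reached the pin. It therefore dropped straight over the pin, and no feeling search was needed.

**Contact:** The first real contact was about 8 N, with the underside at about 90.7 mm and the collar face at 90 mm. That was also the largest force change I saw, but I only read forces at the end of each move.

**Last checks:**
- **Position:** The last picture shows the pin inside the notch, the flange on the collar and the gripper clear. The wrist camera put the bore at (0.589, 0.117), within about 2 mm of the rod.
- **Disagreement:** The scene camera's fin position was about 9 mm from the wrist camera's. The scene network did not find the bore in that picture. I trusted the wrist view.
- **Bystanders:** I did not re-measure the beaker or the wash bottle at the end, but the arm never went near them at low height.

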